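# Find the hidden slot and lock the sliding stop with a thumbscrew

## Robot

A 6-joint arm with a two-finger parallel gripper is mounted at the origin on the work surface. World frame = base frame: x ahead of the robot, y to its left, z up, the work surface at z = 0. Lengths are in m, angles in degrees, forces in N, time in s.
With the tool pointing down it reaches from about 0.3 to 0.75 m from the base axis. Payload 8.5 kg.
Tool frame: the origin (TCP) lies at the very end of the fingers, on their centre line; the grasp point (between the pads) lies 19 mm behind it (env.pinch_z is the distance from the TCP to the grasp point, in m); z points along the fingers, y is the line along which they close (so a half turn about z gives the same grasp; the last joint's range is limited). The gripper opens to 85 mm and grips with 20 to 120 N. Pads are 22 mm wide; open, the fingers measure 114 mm over their backs; the gripper's body (76 mm by 85 mm) begins 54 mm behind the grasp point. The pads swing forward as they close: fully open they stand 13 mm farther back than shut.
Start: joints at [-88.425, 21.807, 74.336, -0, 83.858, -12.336], TCP at [0.132, -0.534, 0.231] pointing down, gripper open.
Joint ranges: [-178.18, 178.18], [-50.72, 133.34], [12.68, 142.11], [-81.47, 261.47], [9.98, 163.14], [-165.26, 165.26]. Speed limits (degrees/s): [136.94, 136.94, 180, 180, 180, 180].

## Interface

Orientations are given as a 3x3 rotation matrix whose columns are the frame's x, y, z axes.
In Python, from rig import env, viewer gives the robot as it stands.
- The arm moves only by the tool drive_tool, never from a script. Its argument "series" is a list of rows, each a list of 3 entries, a list of its own where there are three numbers: the shift along the tool's x, y, z in m, then the turn about the tool's z in degrees, then the finger opening in m, from 0 to 0.0854. A call has 1 to 20 rows; each row is the pose to reach, as a shift and turn from the pose commanded when the call began, along the tool's axes at that moment; what a row does not reach only later rows make up. A row lasts 1/10 s, in which the tool goes at most 50 mm and 8.59 degrees, less where a joint would pass 70% of its speed; a pose out of reach is approached as far as the arm can. A call with a gripper value outside its range is refused whole. The fingers move at their own pace and stop on an object; "newtons" is the grip in N (left out, the last holds). Time passes only in rows, so rows that repeat a pose let the fingers close. It gives the time, the measured TCP pose, the force, the opening and the grip force at its end, in the units of the state.
- env.observe(): the state, without advancing time (a new reading comes with each control period).
- viewer.get_image(name): name is "scene" or "top" or "wrist"; returns a dict with "img" (400x640x3 uint8, red, green, blue), "depth" (400x640 float32, m along the optical axis (not along the pixel's ray), 0 where there is no reading), "camera_matrix" (3x3 intrinsics, pixels), "distortion" ([k1, k2, p1, p2, k3] as OpenCV has them; the pictures are not rectified), "rvec" (rotation vector, rad) and "tvec" (3), from world to camera coordinates, as OpenCV has them. Camera axes: x right, y down, z forward; pixel columns grow to the right and rows downward; lengths in m; the calibration is good to about 2 mm. A picture is of the moment at which its call begins.
- env.close_job(): hands the job in; it is judged then, once.
The state is a dict: "time_s": time; "q": joint angles; "qvel": joint speeds; "joint_efforts": joint torques, N m; "position": TCP position; "tool_rot": TCP orientation; "ft_force": force on the tool from outside, world axes, zero at the start; "wrist_torque": the same for the moment, N m; "grip_width": finger opening in m; "gripper_force": force on a finger pad.
Only numpy, scipy, OpenCV 4.12 (cv2) and the standard library are available. Lean on these libraries where they do the work, as an engineer would, in place of code of your own. Each camera call takes 0.05 s, during which the arm holds its last target. There are 200 camera calls.

## Task

Lock the sliding stop of the fixture rail at its setting place. Take the flat-winged thumbscrew from its stand, put its nose in the slot of the stop where that stands and, with the screw, gently slide the stop along the rail until you feel the screw drop into the hidden slot of the bar underneath. Lower the screw slowly until it is fully home and give it a quarter turn so its wings lie along the rail, then let go; do not force it, and leave everything else on the bench alone.

Things in the scene. Friction and masses are not known exactly. Their poses are not given: they have to be found in the camera images.
- rail: Fixed steel channel, 400 mm long, 100 wide, 54 high, bolted to the bench. Origin: centre of its underside; x along its length (the sliding direction), y across, z up. The sliding stop lies in its top, flush with the side walls.
- rail_top (a point): Point over the rail's origin at top height (54 mm). 8 mm below the top, covered by the stop, lies a fixed bar, 8 thick, with 32 free below it. It has one slot, 12 mm along the rail by 28 across, centred across the rail. Where it lies along the rail differs each time and cannot be seen: it lines up with the stop's slot at some stop value between 0.035 and 0.075.
- stop (a joint): Travel of the sliding stop along the rail's +x, in m, 0 to 0.10. It starts within 12 mm of 0, moves freely against a steady friction of about 2.5 N and stays where it is left.
- stop_slot (a point): Centre of the mouth of the slot through the sliding stop, at its top face, 54 mm above the bench; axes as the rail's. The stop is a steel plate, 180 mm long, 70 wide, 8 thick, with an upright lip 34 mm tall at its +x end, 80 mm from the slot. The slot goes right through, 12 mm along the rail by 24 across.
- thumbscrew: Steel quarter-turn thumbscrew with a flat wing, 77 mm tall, about 120 g, upright in one of two stands. Origin: on its axis, at the underside of its round collar (diameter 32, 4 thick); z up the axis, x along the wing. Shank diameter 10. Nose resting on the bar: origin 29 mm above the stop's top. Fully home: 0 mm, the collar on the stop.
- screw_wing (a point): Centre of the flat wing, 27 mm above the thumbscrew's origin. The wing is 34 mm long along x, 10 thick along y, 26 high, from 14 to 40 mm above the origin; hold it across its 10 mm. Between it and the collar is a neck of diameter 12.
- screw_crossbar (a point): Centre of the cross bar on the shank, 21.5 mm below the thumbscrew's origin: 20 mm long along x, 8 thick, 6 high. It passes the slots only with the wing across the rail. Fully home it is 2.5 mm clear under the bar, and the screw then turns freely either way; with the wing along the rail it cannot come out.
- screw_tip (a point): Tip of the thumbscrew's nose, 37 mm below its origin. The nose is round, diameter 10, 12.5 mm long below the cross bar, coned in its last 3 mm to diameter 6.
- round_screw: A plain screw with a round knob (diameter 30) and the same collar, standing in the other stand. Not needed; leave it.
- stand_a: Fixed steel stand block, 60 x 60 mm, 46 high, with one pocket in its top 40 mm deep, 26 mm along its x by 13 mm. Origin: centre of its underside. Either screw may stand in it.
- stand_b: The same kind of stand as stand_a.
- angle_offcut: Loose piece of angle steel, 110 mm long, 35 mm wide and high, lying on the bench near the robot. A bystander.
- magnet: Loose welding magnet, 60 x 60 mm, 19 high, on the bench beyond the rail. A bystander.
- collar: Loose steel shaft collar, diameter 56 mm, 16 high. A bystander.
- hammer: Loose hammer lying left of the rail. A bystander.
- strip_offcut: Loose flat steel strip, 130 x 30 x 5 mm, lying right of the stands. A bystander.
- spray_can: Loose aluminium can, diameter 64 mm, 170 tall, standing right of the stands. A bystander.

How it is judged (in metres and radians):
On the way, in this order (a step that is already met when the one before it is completed fails the run):
1. the screw's nose is in the slot of the stop, before the stop has been slid to 30 mm (z of thumbscrew in the frame of stop_slot below 0.034 m and horizontal distance between thumbscrew and stop_slot below 0.009 m and value of joint stop below 0.03 m), for 0.1 s.
2. the screw has gone through both slots: its collar is within 3 mm of the stop (z of thumbscrew in the frame of stop_slot below 0.003 m and horizontal distance between thumbscrew and stop_slot below 0.007 m and angle between the x axis of thumbscrew and the y axis of stop_slot, either way round below 0.5 rad), for 0.1 s.
At the end, for the whole second after the job is handed in: The winged thumbscrew stands upright (within 7 degrees) through the stop and the bar, its collar within 3 mm of the stop's top and its axis within 7 mm of the slot's centre, its wings along the rail within 23 degrees, released and at rest, with the stop at the setting place (joint over 30 mm) (z of thumbscrew in the frame of stop_slot below 0.003 m and horizontal distance between thumbscrew and stop_slot below 0.007 m and angle between thumbscrew's own z axis and vertical below 0.12 rad and angle between the x axis of thumbscrew and the x axis of stop_slot, either way round below 0.4 rad and value of joint stop above 0.03 m and linear speed of thumbscrew below 0.02 m/s); the robot touches nothing.
It fails at once if the screw is forced: more than 60 N between it and the rail or its stop (contact force between thumbscrew and rail above 60 N).
It fails at once if the robot hits the rail or its stop with more than 25 N (contact force between the arm and rail above 25 N).
It fails at once if another thing on the bench is moved by more than 25 mm (distance of any of round_screw, angle_offcut, magnet, collar, hammer, strip_offcut, spray_can from where it was at the start of the episode above 0.025 m).
It also fails if it takes over 67 s, if anything falls off the work surface, if the arm or the gripper's body presses on something with over 40 N, if the wrist force passes 120 N, or if a joint passes its speed limit or range.

## Working session

There is one attempt and no reset: what is moved stays moved. The work goes in short steps, Python scripts to look and compute and a tool call to move; the robot and the scene stay as the last step left them, time stands still between calls to the robot, and variables do not carry over. Pictures are saved under pics/ and viewed, at most 10 in all, crops included, and the job is handed in when it is done.

Besides the shell and the picture viewer there is one more tool, called after "Emit:" in YAML: its name, and indented under it one key for each argument. drive_tool: Moves the arm, as the interface text tells. Its arguments: {"type":"object","properties":{"series":{"type":"array"},"newtons":{"type":"number"}},"required":["series"]}

```bash
mkdir -p pics; ls
cat > h.py <<'E'
import numpy as np, cv2
from rig import env, viewer
def shot(name,fn):
    d=viewer.get_image(name); np.savez('pics/'+fn+'.npz',**d); cv2.imwrite('pics/'+fn+'.png',d['img'][:,:,::-1]); return d
def cloud(d):
    h,w=d['depth'].shape; K=np.array(d['camera_matrix'],float)
    u,v=np.meshgrid(np.arange(w),np.arange(h))
    p=cv2.undistortPoints(np.stack([u,v],-1).reshape(-1,1,2).astype(float),K,np.array(d['distortion'],float)).reshape(h,w,2)
    z=d['depth'][...,None]; c=np.concatenate([p*z,z],-1)
    R=cv2.Rodrigues(np.array(d['rvec'],float))[0]
    return (c-np.array(d['tvec'],float).reshape(3))@R
E
python3 - <<'E'
from h import *
np.set_printoptions(precision=4,suppress=True)
for n in ('top','scene'): shot(n,n+'0')
s=env.observe(); print(s)
E
```

```text
pics
{'time_s': 0.1, 'q': array([-88.4256,  21.8346,  74.3811,  -0.0001,  83.8577, -12.3364]), 'qvel': array([-0.0402, -0.0798, -0.1714, -0.0727,  0.0092, -0.0087]), 'joint_efforts': array([  0.0037, -44.922 , -23.1654,  -0.0002,   0.0037,   0.    ]), 'position': array([ 0.1322, -0.5336,  0.2308]), 'tool_rot': array([[ 0.9707,  0.2404, -0.    ],
       [ 0.2404, -0.9707,  0.0013],
       [ 0.0003, -0.0013, -1.    ]]), 'ft_force': array([-0.2327,  0.2984, -0.1127]), 'wrist_torque': array([0.0114, 0.0326, 0.0134]), 'gripper_force': 0.0, 'grip_width': 0.08539435384234698}
```

View pics/top0.png

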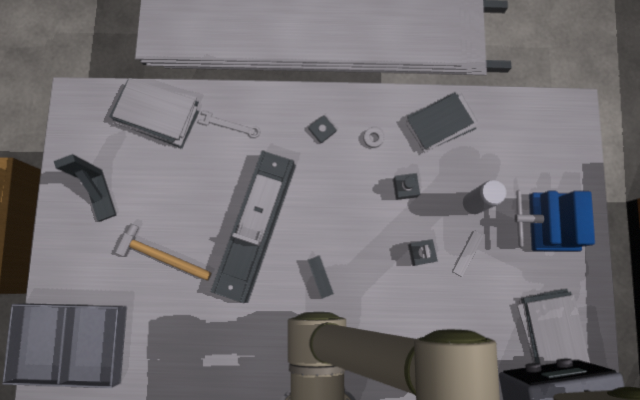

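View pics/scene0.png

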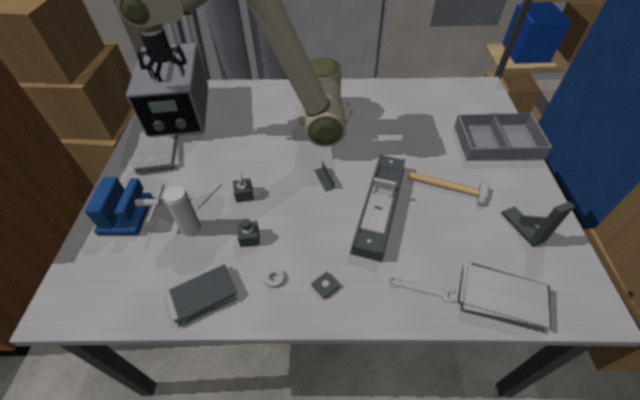

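Top view: the rail runs from (275,155) to (232,298), with the slot at (258,209) and the lip at (247,237), so rail +x points toward the robot. The winged screw is in the near stand at (423,251); the round screw is at (406,186).

Run:
```python
from h import *
np.set_printoptions(precision=4,suppress=True)
for n in ('top','scene'):
    d=dict(np.load(f'pics/{n}0.npz')); P=cloud(d)
    if n=='top':
        for nm,(u,v) in dict(slot=(258,209),rA=(275,158),rB=(232,294),lip=(247,237),screw=(423,251),stand=(415,262),can=(493,193)).items(): print(nm,P[v,u])
        rr=P[140:310,200:305].reshape(-1,3); m=(abs(rr[:,2]-.054)<.006); q=rr[m][:,:2].astype(np.float32)
        print('rail rect',cv2.minAreaRect(q),m.sum())
        box=cv2.boxPoints(cv2.minAreaRect(q)); print(box)
        g=d['img'].mean(2); print(g[200:218,248:268].astype(int))
        print((P[200:218,248:268,2]*1000).astype(int))
        print((P[240:268,408:440,2]*1000).astype(int))
im=cv2.imread('pics/top0.png')
a=cv2.resize(im[225:280,390:455],None,fx=6,fy=6,interpolation=2); b=cv2.resize(im[145:305,205:300],None,fx=3.4,fy=3.4,interpolation=2)
h=max(a.shape[0],b.shape[0]); c=np.zeros((h,a.shape[1]+b.shape[1],3),np.uint8); c[:a.shape[0],:a.shape[1]]=a; c[:b.shape[0],a.shape[1]:]=b
cv2.imwrite('pics/crop1.png',c); print(c.shape)
```

```text
slot [0.5627 0.1709 0.0466]
rA [0.7027 0.1304 0.0517]
rB [0.3382 0.228  0.0518]
lip [0.4835 0.1909 0.0863]
screw [ 0.4588 -0.2652  0.0655]
stand [ 0.4309 -0.2478  0.0458]
can [ 0.5961 -0.4176  0.1709]
rail rect ((0.5211930274963379, 0.18300315737724304), (0.09444190561771393, 0.39998379349708557), 73.35833740234375) 3882
[[0.3161 0.195 ]
 [0.6993 0.0805]
 [0.7263 0.171 ]
 [0.3431 0.2855]]
[[130 147 150 152 152 153 152 154 154 153 152 150 151 154 153 153 154 152
  152 152]
 [142 148 150 152 153 153 152 154 154 153 151 150 152 153 153 153 151 151
  152 151]
 [145 149 150 152 153 152 152 154 154 152 150 151 153 153 152 152 151 151
  151 152]
 [147 149 151 152 152 151 153 153 153 152 150 151 153 152 153 152 152 151
  152 150]
 [148 150 152 152 151 151 153 153 153 150 150 152 152 152 153 153 151 151
  151 150]
 [148 150 152 151 152 152 149 146 149 149 150 153 153 152 152 151 151 150
  151 149]
 [149 152 151 151 152 151 129 107 115 130 143 149 151 152 152 151 151 151
  151 150]
 [150 151 151 151 151 144 110  74  74  87 101 115 132 143 147 149 150 151
  150 149]
 [150 152 151 151 150 138 10
[... 6704 characters left out ...]
4   -3   -1    1]
 [   0    0   -5   -7    9   18   37   43   46   46   45   47   46    5
    -5   -5    2    1    0    3    1    0    3   -9    1    0   -1   -4
     0    3    0    2]
 [   2    1   -4    0    6   19   29   34    6    3    4    0    5    1
     3    8    0    3    0    0    4   -2   -1    2    4   -2   -2    1
     4   -2    5   -1]
 [   0   -1   -2    6   -2   -3   -1    1   -2    3    0    0   -1    0
     6    1    5   -2    0    2    0    4   -2    0    1 1358    0   -1
     0    2    3    2]
 [   2   -2    2    3    1    0    3    0   -2    6    0   -2   -1    2
     0   -2   -2    0   -2    0   -4    5    0    0   -1   -1    1    2
    -4    0   -3    2]]
(544, 713, 3)
```

View pics/crop1.png

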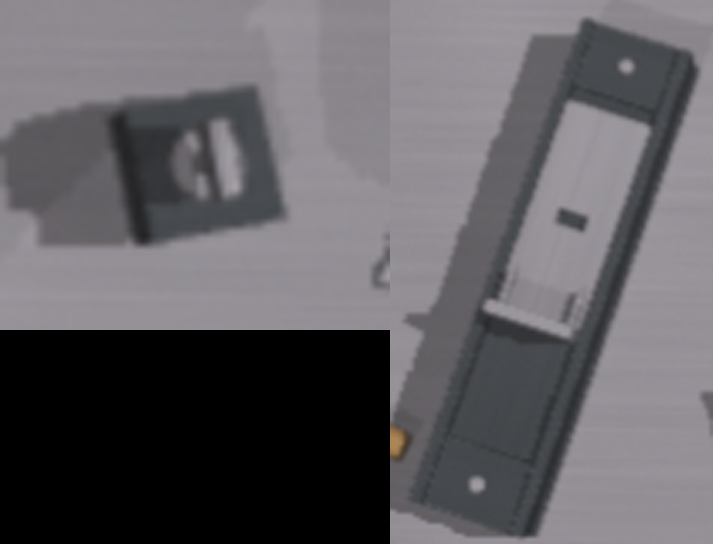

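The crop shows the wing standing nearly along world x in its stand, with the slot and lip clearly visible. Next I'll get precise numbers.

```bash
cat >> h.py <<'E'
def onplane(d,uv,z):
    K=np.array(d['camera_matrix'],float); R=cv2.Rodrigues(np.array(d['rvec'],float))[0]
    p=cv2.undistortPoints(np.array(uv,float).reshape(-1,1,2),K,np.array(d['distortion'],float)).reshape(-1,2)
    r=np.c_[p,np.ones(len(p))]@R; c=-R.T@np.array(d['tvec'],float).reshape(3)
    return c+r*((z-c[2])/r[:,2])[:,None]
def shift(target,s=None):
    s=s or env.observe(); return np.array(s['tool_rot']).T@(np.array(target)-s['position'])
def yaw(s): R=np.array(s['tool_rot']); return np.degrees(np.arctan2(R[1,0],R[0,0]))
E
python3 - <<'E'
from h import *
np.set_printoptions(precision=4,suppress=True)
d=dict(np.load('pics/top0.npz')); P=cloud(d); g=d['img'].mean(2)
w=np.clip(150-g[203:216,251:266],0,78); w[w<8]=0; v,u=np.mgrid[203:216,251:266]
print('slot c',onplane(d,[[(w*u).sum()/w.sum(),(w*v).sum()/w.sum()]],.052))
m=(P[...,2]>.078)&(P[...,2]<.1); m[:,:400]=0;m[:,450:]=0;m[:235]=0;m[270:]=0
q=P[m]; print('wing',q.mean(0),cv2.minAreaRect(q[:,:2].astype(np.float32)))
v,u=np.nonzero(m); X=onplane(d,np.c_[u,v],.086); X=X[:,:2]; e=np.linalg.svd(X-X.mean(0))[2][0]; print(X.mean(0),np.degrees(np.arctan2(e[1],e[0])),cv2.minAreaRect(X.astype(np.float32)))
print(shift([.455,-.258,.23]))
E
```

```text
slot c [[0.5613 0.17   0.052 ]]
wing [ 0.4586 -0.27    0.0853] ((0.45869189500808716, -0.27081298828125), (0.03333505988121033, 0.010967898182570934), 11.535041809082031)
[ 0.4585 -0.2699] -170.09633242201568 ((0.45846423506736755, -0.2697658836841583), (0.03331156447529793, 0.011327630840241909), 13.371675491333008)
[ 0.3796 -0.1899  0.0011]
```

Emit:
drive_tool:
  series:
    - [[0.38,-0.177,0],0,0.06]
    - [[0.38,-0.177,0],0,0.06]
    - [[0.38,-0.177,0],0,0.06]
    - [[0.38,-0.177,0],0,0.06]
    - [[0.38,-0.177,0],0,0.06]
    - [[0.38,-0.177,0],0,0.06]
    - [[0.38,-0.177,0],0,0.06]
    - [[0.38,-0.177,0],0,0.06]
    - [[0.38,-0.177,0],0,0.06]
    - [[0.38,-0.177,0],0,0.06]
    - [[0.38,-0.177,0],0,0.06]
    - [[0.38,-0.177,0],0,0.06]

```text
time_s: 1.3
position: [0.4577, -0.2715, 0.2312]
tool_rot: [[0.971, 0.239, -0.0], [0.239, -0.971, 0.0], [-0.0, -0.0, -1.0]]
ft_force: [0.8, 0.3, 0.8]
grip_width: 0.0598
gripper_force: 0.0
```

Run:
```python
from h import *
np.set_printoptions(precision=4,suppress=True)
d=shot('wrist','w1'); s=env.observe(); print(s['time_s'],s['position'],yaw(s),s['ft_force'])
P=cloud(d); m=(P[...,2]>.078)&(P[...,2]<.094)&(np.hypot(P[...,0]-.4585,P[...,1]+.27)<.04)
print(m.sum()); q=P[m]
v,u=np.nonzero(m); X=onplane(d,np.c_[u,v],.086)[:,:2]
print(q.mean(0),cv2.minAreaRect(q[:,:2].astype(np.float32)),cv2.minAreaRect(X.astype(np.float32)),u.min(),u.max(),v.min(),v.max())
m=(P[...,2]>.04)&(P[...,2]<.05)&(np.hypot(P[...,0]-.4585,P[...,1]+.27)<.06); print('stand',cv2.minAreaRect(P[m][:,:2].astype(np.float32)))
```

```text
1.35 [ 0.4577 -0.2716  0.2313] 13.808708883664666 [-0.9973 -0.7395  0.0605]
332
[ 0.4601 -0.2708  0.0864] ((0.45860984921455383, -0.2710629105567932), (0.034042902290821075, 0.009918801486492157), 10.381327629089355) ((0.45958641171455383, -0.27088531851768494), (0.03536372631788254, 0.009911746717989445), 10.211346626281738) 312 322 168 202
stand ((0.45881158113479614, -0.2714409828186035), (0.06049848347902298, 0.05955696478486061), 12.037555694580078)
```

View pics/w1.png

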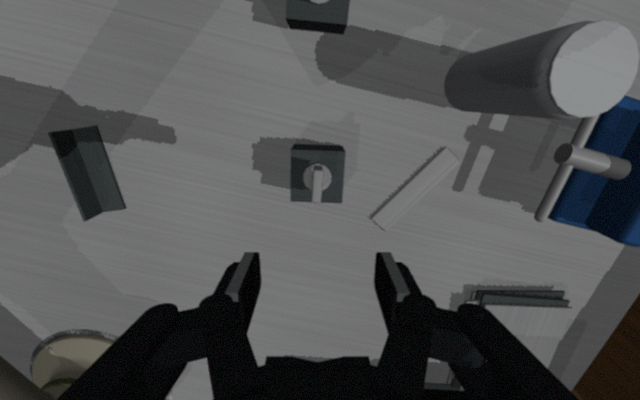

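Wrist view: the wing is upright at (317,185), running along the tool's x, and centred between the fingers. I'll descend and grip.

Emit:
drive_tool:
  series:
    - [[0.001,0,0.05],3,0.05]
    - [[0.001,0,0.1],3,0.05]
    - [[0.001,0,0.14],3,0.05]
    - [[0.001,0,0.16],3,0.045]
    - [[0.001,0,0.175],3,0.04]
    - [[0.001,0,0.175],3,0.04]
    - [[0.001,0,0.175],3,0.0]
    - [[0.001,0,0.175],3,0.0]
    - [[0.001,0,0.175],3,0.0]
    - [[0.001,0,0.175],3,0.0]
    - [[0.001,0,0.175],3,0.0]
    - [[0.001,0,0.175],3,0.0]
    - [[0.001,0,0.175],3,0.0]
    - [[0.001,0,0.175],3,0.0]
  newtons: 60

```text
time_s: 2.75
position: [0.4598, -0.2711, 0.0575]
tool_rot: [[0.982, 0.189, 0.001], [0.189, -0.982, -0.002], [0.001, 0.002, -1.0]]
ft_force: [-2.4, -1.4, 6.8]
grip_width: 0.0091
gripper_force: 60.5
```

Emit:
drive_tool:
  series:
    - [[0,0,-0.02],0,0]
    - [[0,0,-0.06],0,0]
    - [[0,0,-0.11],0,0]
    - [[0.02,-0.045,-0.13],-8,0]
    - [[0.04,-0.09,-0.13],-16,0]
    - [[0.06,-0.136,-0.13],-24,0]
    - [[0.08,-0.181,-0.13],-32,0]
    - [[0.1,-0.226,-0.13],-40,0]
    - [[0.12,-0.272,-0.13],-48,0]
    - [[0.14,-0.317,-0.13],-56,0]
    - [[0.16,-0.362,-0.13],-62.5,0]
    - [[0.178,-0.404,-0.13],-62.5,0]
    - [[0.183,-0.414,-0.13],-62.5,0]
    - [[0.183,-0.414,-0.13],-62.5,0]
    - [[0.183,-0.414,-0.13],-62.5,0]

```text
time_s: 4.25
position: [0.5606, 0.1698, 0.1862]
tool_rot: [[0.286, 0.958, -0.001], [0.958, -0.286, -0.0], [-0.001, -0.0, -1.0]]
ft_force: [-0.2, 0.5, -0.7]
grip_width: 0.0091
gripper_force: 59.4
```

Run:
```python
from h import *
np.set_printoptions(precision=4,suppress=True)
d=shot('wrist','w2'); s=env.observe(); print(s['time_s'],s['position'],yaw(s),s['ft_force'],s['grip_width'])
cv2.imwrite('pics/w2g.png',cv2.convertScaleAbs(d['img'][:,:,::-1],alpha=1.5))
```

```text
4.3 [0.5606 0.1694 0.1863] 73.33391812425205 [ 0.1494 -0.9293 -1.2976] 0.009308978005337368
```

View pics/w2g.png

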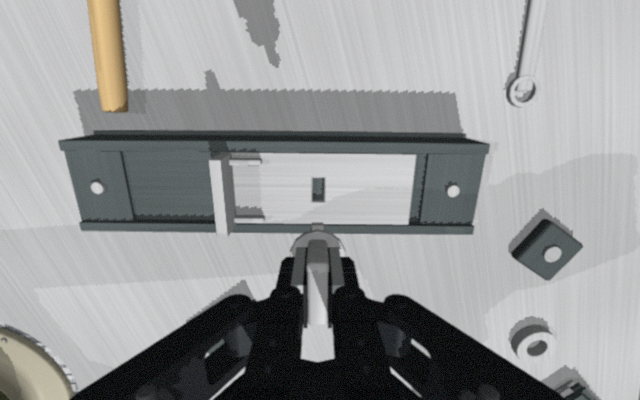

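Wrist view: the slot is at (318,189), and the screw is held between the pads with its collar at about (318,243).

Run:
```python
from h import *
np.set_printoptions(precision=4,suppress=True,linewidth=160)
d=dict(np.load('pics/w2.npz')); P=cloud(d); g=d['img'].mean(2)
print(g[176:204:2,308:330].astype(int))
sub=g[176:203,309:328]; bg=np.median(np.r_[sub[:,0],sub[:,-1]]); w=np.clip(bg-sub,0,None); w[w<15]=0; v,u=np.mgrid[176:203,309:328]
print('slot',onplane(d,[[(w*u).sum()/w.sum(),(w*v).sum()/w.sum()]],.053))
m=(abs(P[...,2]-.054)<.006); m[:120]=0; m[240:]=0; m[:,:55]=0; m[:,495:]=0
print('rail',cv2.minAreaRect(P[m][:,:2].astype(np.float32)))
# screw pieces: in tool frame
s=env.observe(); T=(P-s['position'])@np.array(s['tool_rot'])
for v in range(222,340,8):
    print(v,[tuple((T[v,u]*1000).round().astype(int)) for u in (300,309,318,327,336)], g[v,294:344:3].astype(int))
```

```text
[[136 134 134 131 128 129 130 130 132 132 133 133 133 132 132 132 131 135 136 137 138 136]
 [138 138 132 121 100  79  78  82  78  81  81  79  81  73  67  66  88 119 136 139 140 140]
 [136 137 131 118  94  67  61  60  59  62  66  64  66  61  56  49  78 115 132 138 138 138]
 [138 137 135 118  94  67  59  59  60  64  65  66  66  63  54  51  80 117 135 138 138 138]
 [134 132 127 115  92  69  62  59  62  65  68  68  67  57  44  48  78 116 134 137 134 135]
 [132 130 126 115  88  65  57  62  62  65  66  66  68  58  49  45  75 109 130 135 132 133]
 [139 138 133 114  84  67  60  62  64  65  68  66  59  51  45  49  79 115 137 140 138 138]
 [139 136 131 113  84  66  64  64  61  63  64  70  65  61  47  51  80 115 135 140 139 138]
 [136 134 130 112  80  62  59  62  65  66  66  68  65  59  45  53  82 114 134 136 137 138]
 [135 136 131 110  70  41  36  39  48  56  59  50  49  47  42  53  87 119 136 139 140 138]
 [134 134 129 111  70  45  36  37  40  42  42  45  41  40  42  54  87 118 136 136 136 135]
 [137 136 131 110  71  44  38  40  41  40  41  43  46  41  42  57  89 120 137 139 140 138]
 [134 13
[... 4040 characters left out ...]
(7), np.int64(-55))] [ 12   9  22  24  34 105 127 132 140 145 146  95  16  12  13  14   8]
326 [(np.int64(-2), np.int64(-7), np.int64(-47)), (np.int64(-207), np.int64(-11), np.int64(185)), (np.int64(-207), np.int64(1), np.int64(186)), (np.int64(-206), np.int64(14), np.int64(185)), (np.int64(-1), np.int64(7), np.int64(-48))] [ 12  14  24  65  53 133 130 131 130 133 133 110  41  32   3   6  12]
334 [(np.int64(-5), np.int64(-7), np.int64(-48)), (np.int64(-221), np.int64(-11), np.int64(186)), (np.int64(-221), np.int64(1), np.int64(186)), (np.int64(-221), np.int64(14), np.int64(186)), (np.int64(-5), np.int64(7), np.int64(-48))] [  0  11  31 129 133 131 133 130 132 132 133 132 131  65  19   3  12]
```

Emit:
drive_tool:
  series:
    - [[0.0018,0.0008,0.03],0,0]
    - [[0.0018,0.0008,0.055],0,0]
    - [[0.0018,0.0008,0.07],0,0]
    - [[0.0018,0.0008,0.079],0,0]
    - [[0.0018,0.0008,0.079],0,0]
    - [[0.0018,0.0008,0.079],0,0]
    - [[0.0018,0.0008,0.079],0,0]

```text
time_s: 5.0
position: [0.5626, 0.172, 0.1084]
tool_rot: [[0.286, 0.958, 0.002], [0.958, -0.286, 0.0], [0.001, 0.002, -1.0]]
ft_force: [-0.8, 1.3, -1.0]
grip_width: 0.0087
gripper_force: 59.4
```

Run:
```python
from h import *
np.set_printoptions(precision=4,suppress=True)
s=env.observe(); d=shot('wrist','w3'); print(s['time_s'],s['position'],yaw(s),s['ft_force'],s['grip_width'])
print((np.array([.5616,.1701,.053])-s['position'])@s['tool_rot'])
cv2.imwrite('pics/w3g.png',cv2.resize(cv2.convertScaleAbs(d['img'][130:330,220:420,::-1],alpha=1.5),None,fx=3,fy=3,interpolation=2))
```

```text
5.0 [0.5626 0.172  0.1084] 73.39101696526085 [-0.7593  1.2784 -0.9656] 0.008706303684405186
[-0.0021 -0.0005  0.0554]
```

View pics/w3g.png

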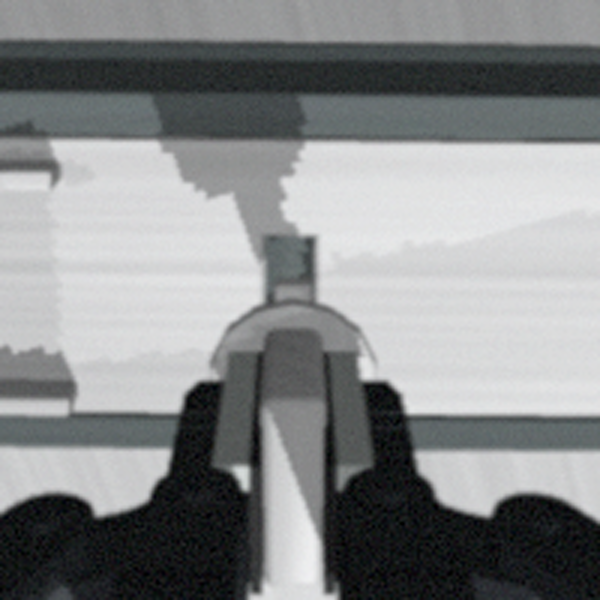

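The nose sits at crop x≈293 and the slot centre at ≈290, so I'll shift about -0.6 mm in tool y and lower the nose slowly.

Emit:
drive_tool:
  series:
    - [[-0.0011,-0.0006,0],0,0]
    - [[-0.0011,-0.0006,0.002],0,0]
    - [[-0.0011,-0.0006,0.004],0,0]
    - [[-0.0011,-0.0006,0.005],0,0]
    - [[-0.0011,-0.0006,0.006],0,0]
    - [[-0.0011,-0.0006,0.007],0,0]
    - [[-0.0011,-0.0006,0.008],0,0]
    - [[-0.0011,-0.0006,0.009],0,0]
    - [[-0.0011,-0.0006,0.0095],0,0]

```text
time_s: 5.95
position: [0.5612, 0.1713, 0.0977]
tool_rot: [[0.285, 0.958, -0.0], [0.958, -0.285, 0.0], [-0.0, -0.0, -1.0]]
ft_force: [-0.4, 0.6, -1.0]
grip_width: 0.0091
gripper_force: 59.4
```

Emit:
drive_tool:
  series:
    - [[0,0,0.0005],0,0]
    - [[0,0,0.001],0,0]
    - [[0,0,0.0015],0,0]
    - [[0,0,0.002],0,0]
    - [[0,0,0.0025],0,0]
    - [[0,0,0.003],0,0]
    - [[0,0,0.003],0,0]

```text
time_s: 6.65
position: [0.5612, 0.1713, 0.0948]
tool_rot: [[0.286, 0.958, -0.0], [0.958, -0.286, 0.0], [-0.0, -0.0, -1.0]]
ft_force: [0.1, -0.5, -1.3]
grip_width: 0.0091
gripper_force: 59.4
```

Emit:
drive_tool:
  series:
    - [[0,0,0.0005],0,0]
    - [[0,0,0.001],0,0]
    - [[0,0,0.0015],0,0]
    - [[0,0,0.0015],0,0]
    - [[0,0,0.0015],0,0]

```text
time_s: 7.15
position: [0.5614, 0.1714, 0.0943]
tool_rot: [[0.285, 0.958, 0.001], [0.958, -0.285, 0.0], [0.0, 0.001, -1.0]]
ft_force: [-2.1, 0.9, 6.7]
grip_width: 0.0092
gripper_force: 60.8
```

Nose is on the bar with about 7 N. Now I'll slide the stop (−tool y).

Emit:
drive_tool:
  series:
    - [[0,-0.001,0],0,0]
    - [[0,-0.002,0],0,0]
    - [[0,-0.003,0],0,0]
    - [[0,-0.0045,0],0,0]
    - [[0,-0.006,0],0,0]
    - [[0,-0.0075,0],0,0]
    - [[0,-0.009,0],0,0]
    - [[0,-0.0105,0],0,0]
    - [[0,-0.012,0],0,0]
    - [[0,-0.0135,0],0,0]
    - [[0,-0.015,0],0,0]
    - [[0,-0.0165,0],0,0]
    - [[0,-0.018,0],0,0]
    - [[0,-0.0195,0],0,0]
    - [[0,-0.021,0],0,0]
    - [[0,-0.0215,0],0,0]

```text
time_s: 8.75
position: [0.5426, 0.1772, 0.0944]
tool_rot: [[0.286, 0.958, 0.006], [0.958, -0.286, -0.0], [0.002, 0.006, -1.0]]
ft_force: [5.8, -1.6, 5.3]
grip_width: 0.0089
gripper_force: 60.4
```

Emit:
drive_tool:
  series:
    - [[0,-0.0006,0.0003],0,0]
    - [[0,-0.0012,0.0003],0,0]
    - [[0,-0.0018,0.0003],0,0]
    - [[0,-0.0024,0.0003],0,0]
    - [[0,-0.003,0.0003],0,0]
    - [[0,-0.0036,0.0003],0,0]
    - [[0,-0.0042,0.0003],0,0]
    - [[0,-0.0048,0.0003],0,0]
    - [[0,-0.0054,0.0003],0,0]
    - [[0,-0.006,0.0003],0,0]

```text
time_s: 9.75
position: [0.5373, 0.1789, 0.0943]
tool_rot: [[0.286, 0.958, 0.007], [0.958, -0.286, -0.0], [0.002, 0.007, -1.0]]
ft_force: [6.5, -2.4, 5.8]
grip_width: 0.0089
gripper_force: 60.7
```

Emit:
drive_tool:
  series:
    - [[0,-0.0006,0.0002],0,0]
    - [[0,-0.0012,0.0002],0,0]
    - [[0,-0.0018,0.0002],0,0]
    - [[0,-0.0024,0.0002],0,0]
    - [[0,-0.003,0.0002],0,0]
    - [[0,-0.0036,0.0002],0,0]
    - [[0,-0.0042,0.0002],0,0]
    - [[0,-0.0048,0.0002],0,0]
    - [[0,-0.0054,0.0002],0,0]
    - [[0,-0.006,0.0002],0,0]

```text
time_s: 10.75
position: [0.5318, 0.1805, 0.0943]
tool_rot: [[0.286, 0.958, 0.008], [0.958, -0.286, -0.0], [0.002, 0.007, -1.0]]
ft_force: [6.9, -2.7, 6.4]
grip_width: 0.0089
gripper_force: 60.8
```

Emit:
drive_tool:
  series:
    - [[0,-0.0006,0.0001],0,0]
    - [[0,-0.0012,0.0001],0,0]
    - [[0,-0.0018,0.0001],0,0]
    - [[0,-0.0024,0.0001],0,0]
    - [[0,-0.003,0.0001],0,0]
    - [[0,-0.0036,0.0001],0,0]
    - [[0,-0.0042,0.0001],0,0]
    - [[0,-0.0048,0.0001],0,0]
    - [[0,-0.0054,0.0001],0,0]
    - [[0,-0.006,0.0001],0,0]

```text
time_s: 11.75
position: [0.5232, 0.1827, 0.0925]
tool_rot: [[0.285, 0.958, -0.0], [0.958, -0.285, 0.0], [-0.0, -0.0, -1.0]]
ft_force: [3.0, -1.8, -0.0]
grip_width: 0.0089
gripper_force: 59.7
```

It dropped (z −1.8 mm, Fz 0). Lower gently.

Emit:
drive_tool:
  series:
    - [[0,0,0.0005],0,0]
    - [[0,0,0.001],0,0]
    - [[0,0,0.0015],0,0]
    - [[0,0,0.002],0,0]
    - [[0,0,0.0025],0,0]
    - [[0,0,0.003],0,0]
    - [[0,0,0.003],0,0]

```text
time_s: 12.45
position: [0.5232, 0.1826, 0.0895]
tool_rot: [[0.285, 0.958, -0.001], [0.958, -0.285, -0.0], [-0.0, -0.001, -1.0]]
ft_force: [1.5, -0.2, -0.9]
grip_width: 0.0088
gripper_force: 59.5
```

Emit:
drive_tool:
  series:
    - [[0.0003,0,0.0005],0,0]
    - [[0.0003,0,0.001],0,0]
    - [[0.0003,0,0.0015],0,0]
    - [[0.0003,0,0.002],0,0]
    - [[0.0003,0,0.0025],0,0]
    - [[0.0003,0,0.003],0,0]
    - [[0.0003,0,0.0035],0,0]
    - [[0.0003,0,0.004],0,0]
    - [[0.0003,0,0.0045],0,0]
    - [[0.0003,0,0.005],0,0]

```text
time_s: 13.45
position: [0.5234, 0.1829, 0.0846]
tool_rot: [[0.286, 0.958, -0.0], [0.958, -0.286, 0.0], [-0.0, -0.0, -1.0]]
ft_force: [0.3, -0.3, -0.3]
grip_width: 0.0089
gripper_force: 59.4
```

Emit:
drive_tool:
  series:
    - [[0,0,0.0007],0,0]
    - [[0,0,0.0014],0,0]
    - [[0,0,0.0021],0,0]
    - [[0,0,0.0028],0,0]
    - [[0,0,0.0035],0,0]
    - [[0,0,0.0042],0,0]
    - [[0,0,0.0049],0,0]
    - [[0,0,0.0056],0,0]
    - [[0,0,0.0063],0,0]
    - [[0,0,0.007],0,0]

```text
time_s: 14.45
position: [0.5234, 0.1829, 0.0777]
tool_rot: [[0.285, 0.958, -0.0], [0.958, -0.285, 0.0], [-0.0, -0.0, -1.0]]
ft_force: [-0.4, 0.3, -0.8]
grip_width: 0.0091
gripper_force: 59.4
```

Emit:
drive_tool:
  series:
    - [[0,0,0.0007],0,0]
    - [[0,0,0.0014],0,0]
    - [[0,0,0.0021],0,0]
    - [[0,0,0.0028],0,0]
    - [[0,0,0.0035],0,0]
    - [[0,0,0.0042],0,0]
    - [[0,0,0.0049],0,0]
    - [[0,0,0.0056],0,0]
    - [[0,0,0.0063],0,0]
    - [[0,0,0.007],0,0]

```text
time_s: 15.45
position: [0.5234, 0.1829, 0.0707]
tool_rot: [[0.285, 0.958, -0.0], [0.958, -0.285, 0.0], [0.0, -0.0, -1.0]]
ft_force: [0.3, -1.2, -1.4]
grip_width: 0.0088
gripper_force: 59.4
```

Emit:
drive_tool:
  series:
    - [[0,0,0.0007],0,0]
    - [[0,0,0.0014],0,0]
    - [[0,0,0.0021],0,0]
    - [[0,0,0.0028],0,0]
    - [[0,0,0.0035],0,0]
    - [[0,0,0.0042],0,0]
    - [[0,0,0.0047],0,0]
    - [[0,0,0.0052],0,0]
    - [[0,0,0.0057],0,0]
    - [[0,0,0.006],0,0]
    - [[0,0,0.006],0,0]

```text
time_s: 16.55
position: [0.5235, 0.1829, 0.0655]
tool_rot: [[0.285, 0.958, 0.001], [0.958, -0.285, -0.0], [0.0, 0.001, -1.0]]
ft_force: [-1.7, -1.3, 5.9]
grip_width: 0.009
gripper_force: 60.5
```

Emit:
drive_tool:
  series:
    - [[0,0,-0.0008],0,0]
    - [[0,-0.0001,-0.0008],-8,0]
    - [[0,-0.0003,-0.0008],-16,0]
    - [[-0.0001,-0.0004,-0.0008],-24,0]
    - [[-0.0002,-0.0005,-0.0008],-32,0]
    - [[-0.0002,-0.0006,-0.0008],-40,0]
    - [[-0.0003,-0.0007,-0.0008],-48,0]
    - [[-0.0004,-0.0008,-0.0008],-56,0]
    - [[-0.0006,-0.0009,-0.0008],-64,0]
    - [[-0.0007,-0.001,-0.0008],-72,0]
    - [[-0.0008,-0.001,-0.0008],-80,0]
    - [[-0.001,-0.001,-0.0008],-88,0]
    - [[-0.001,-0.001,-0.0008],-90,0]
    - [[-0.001,-0.001,-0.0008],-90,0]

```text
time_s: 17.95
position: [0.5223, 0.1823, 0.0655]
tool_rot: [[-0.958, 0.285, 0.0], [0.285, 0.958, 0.0], [-0.0, 0.0, -1.0]]
ft_force: [0.1, 0.2, -0.4]
grip_width: 0.009
gripper_force: 59.6
```

Emit:
drive_tool:
  series:
    - [[0,0,0],0,0.02]
    - [[0,0,0],0,0.03]
    - [[0,0,0],0,0.04]
    - [[0,0,0],0,0.04]
    - [[0,0,0],0,0.04]
    - [[0,0,-0.01],0,0.04]
    - [[0,0,-0.03],0,0.04]
    - [[0,0,-0.07],0,0.04]
    - [[0,0,-0.11],0,0.04]
    - [[0,0,-0.15],0,0.04]
    - [[0,0,-0.15],0,0.04]
    - [[0,0,-0.15],0,0.04]
    - [[0,0,-0.15],0,0.04]

```text
time_s: 19.25
position: [0.5216, 0.1822, 0.2147]
tool_rot: [[-0.958, 0.286, -0.002], [0.286, 0.958, -0.0], [0.002, -0.001, -1.0]]
ft_force: [0.2, 0.3, 0.4]
grip_width: 0.0401
gripper_force: 0.0
```

Run:
```python
from h import *
np.set_printoptions(precision=4,suppress=True)
s=env.observe(); d=shot('wrist','w4'); print(s['time_s'],s['position'],yaw(s),s['ft_force'],s['grip_width'])
P=cloud(d); m=(P[...,2]>.086)&(P[...,2]<.104)&(np.hypot(P[...,0]-.5225,P[...,1]-.182)<.03)
print(m.sum(),P[m].mean(0),cv2.minAreaRect(P[m][:,:2].astype(np.float32)))
cv2.imwrite('pics/w4g.png',cv2.convertScaleAbs(d['img'][:,:,::-1],alpha=1.5))
```

```text
19.25 [0.5216 0.1822 0.2147] 163.4083815475464 [0.1704 0.2838 0.3629] 0.04014353615964293
398 [0.5222 0.1827 0.0945] ((0.5234230160713196, 0.18244238197803497), (0.009452606551349163, 0.03394133597612381), 73.33745574951172)
```

View pics/w4g.png

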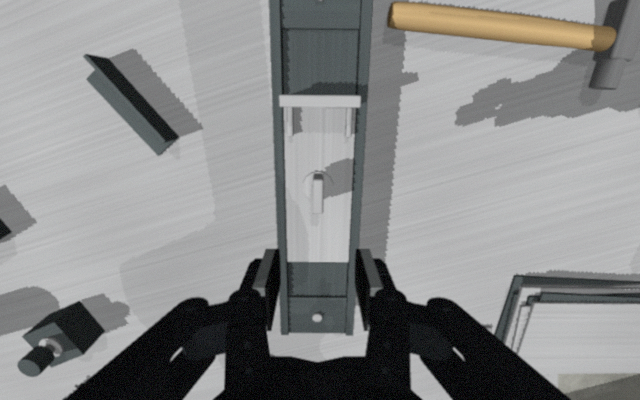

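The screw at (318,192) is upright in the stop. Its wing lies along the rail (73.3° rect, long side at 163.3°), its top is at z≈0.094 (home), and the gripper is clear. I'll hand in now.

```bash
python3 -c "
from rig import env
print(env.close_job())"
```

```text
the job is handed in; nothing more can be done
None
```

The thumbscrew is home through the stop and the bar, its wing turned along the rail and the gripper clear; I handed the job in after about 19 s of the 67 s allowed, and no verdict came back.

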